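# Take the lockout padlock off the bench hasp

## Task

The bench's power is locked out and the padlock is to come off: first bring the isolator's hand lever upright, its neutral position. Then turn the padlock's dial, click by click, until its pointer clicks in facing the index ridge towards the shackle, pull the shackle all the way out, and lift the open padlock straight up off the hasp without forcing it. Finish while still holding it still in the gripper, dial upwards, shackle open, at least 10 cm clear of the bench, with the lever still upright and the mouse, meter and tray left where they lie.

Things in the scene. Friction and masses are not known exactly. Their poses are not given: they have to be found in the camera images.
- isolator: grey box 120 x 70 x 45 mm (x, y, z) fixed to the bench, carrying the hand lever between two steel cheeks on top. Origin: centre of its underside; x is the direction in which the lever swings, y is parallel to the lever's hinge.
- lever_pivot (a point): hinge of the lever, 55 mm above the bench over the middle of the isolator.
- lever_knob (a point): centre of the black ball (28 mm diameter) at the end of the lever, 75 mm from the pivot; the rod below is 12 mm thick. 130 mm above the bench when the lever is upright.
- lever (a joint): angle of the lever: 0 is upright, positive leans the ball to the isolator's +x, negative to its -x; runs from -0.8 to 0.8 rad. It starts leaning to -x and stays where it is left (friction about 0.12 N m, under 2 N at the ball).
- hasp: dark steel block 96 x 90 x 12 mm fixed to the bench, with a nest of rails (tops 20 mm above the bench, outer width 69 mm in y) in which the padlock lies on its back. Origin: centre of the nest, on the bench; axes as the padlock's at the start. In front of the padlock's body stands a steel staple.
- staple (a point): middle of the underside of the staple, a steel arch over the padlock's short shackle leg: 6 mm thick along x, 24 mm wide along y, top 40 mm above the bench; 41 mm in front (-x) of the hasp's origin and 20 mm to its -y. With the shackle in, the leg under it keeps the lock down; with the shackle fully out, the lock lifts straight up.
- lock: padlock, about 0.3 to 0.55 kg, lying on its back in the nest (1 to 2 mm play), dial up: aluminium body 64 x 56 x 30 mm (x, y, z). Origin: centre of the body's underside, 12 mm above the bench at the start; z is up out of the dial face, the shackle sticks out at the -x end. The body can be gripped across its 56 mm width (y) above the rails.
- dial_grip (a point): middle of the dial's white grip bar, on the dial's axis, 8 mm to +x of the lock's origin and 43 mm above its underside. Bar 32 mm long, 10 wide, 16 high (35 to 51 mm above the lock's underside), on a flat black disc of 44 mm diameter. The frame turns with the dial, x along the bar; a narrow low nose, the pointer, sticks out at the bar's -x end.
- dial (a joint): dial angle, positive anticlockwise from above. 0: pointer faces the shackle and the small fixed index ridge on the lock, where it opens. 15 notches a turn (0.419 rad apart), one at 0; let go, it snaps into the nearest. Turning takes up to about 0.06 N m. It starts 2 or 3 notches negative: turn it anticlockwise. In any other notch the shackle is blocked.
- shackle_bow (a point): middle of the shackle's straight end bar (round steel of 8 mm, 28 mm straight along the lock's y), 84 mm in front (-x) of the lock's origin while closed, 15 mm above the lock's underside (27 mm above the bench); free bench below. Legs 32 mm apart inside; 36 mm free in the loop between staple and end bar while closed.
- shackle (a joint): how far the shackle is pulled out, along the lock's -x: 0 closed, 0.028 m fully out (stop). It needs about 3 to 5 N once the dial is at 0 and stays where it is left; clear of the staple above 0.024.
- mouse: black computer mouse 105 x 60 x 34 mm lying on the bench, bystander. Origin: centre of its underside.
- meter: yellow hand multimeter 150 x 75 x 40 mm lying on the bench, bystander. Origin: centre of its underside.
- tray: empty grey parts tray 100 x 140 x 40 mm on the bench, bystander. Origin: centre of its underside.
There are look-alikes about, which are no part of the job. What is shaped like the lock but blue, pink or purple is not meant.

How it is judged:
On the way, in this order (a step that is already met when the one before it is completed fails the run):
1. the lever is upright (within 0.13 rad) (value of joint lever between -0.13 and 0.13 rad), for 0.2 s.
2. the dial stands in the opening notch (within 0.14 rad), shackle still in (value of joint dial between -0.14 and 0.14 rad and value of joint shackle below 0.012 m), for 0.2 s.
3. the shackle is pulled out (24 mm or more) with the lock still in its nest (value of joint shackle above 0.024 m and z of lock in the frame of hasp below 0.02 m), for 0.2 s.
At the end, for the whole second after the job is handed in: the gripper holds the padlock (fingers pressing on it) still, its underside at least 100 mm above the bench, dial side up within 0.5 rad, shackle at least 22 mm out, nothing else touching it; the lever is within 0.15 rad of upright (height (world z) of lock above 0.1 m and angle between lock's own z axis and vertical below 0.5 rad and value of joint shackle above 0.022 m and linear speed of lock below 0.03 m/s and contact force between lock and the fingers above 2 N and contact force between lock and hasp below 0.1 N and contact force between lock and isolator below 0.1 N and value of joint lever between -0.15 and 0.15 rad); the arm keeps its last pose, push and grip.
It fails at once if the lock is forced off the hasp, or carried, with its shackle not pulled out (distance of lock from where it was at the start of the episode above 0.03 m and value of joint shackle below 0.02 m).
It fails at once if a bystander is pushed more than 30 mm (distance of any of mouse, meter, tray from where it was at the start of the episode above 0.03 m).
It also fails if it takes over 72 s, if anything falls off the work surface, if the arm or the gripper's body presses on something with over 40 N, if the wrist force passes 120 N, or if a joint passes its speed limit or range.

## Robot

A 6-joint arm with a two-finger parallel gripper is mounted at the origin on the work surface. World frame = base frame: x ahead of the robot, y to its left, z up, the work surface at z = 0. Lengths are in m, angles in rad, forces in N, time in s.
With the tool pointing down it reaches from about 0.275 to 0.825 m from the base axis. Payload 5.2 kg.
Tool frame: the origin (TCP) lies midway between the tips of the shut fingers; the grasp point (between the pads) lies behind it (r.tcp_to_grasp is the z of the grasp point in the tool frame, in m); z points along the fingers, y is the line along which they close (so a half turn about z gives the same grasp; the last joint's range is limited). The gripper opens to 93 mm and grips with 3 to 60 N. Pads are 15 mm wide; open, the fingers measure 128 mm over their backs; the gripper's body (75 mm by 188 mm) begins 65 mm behind the grasp point.
Start: joints at [0.921, 0.259, 1.535, -0, 1.348, -0.203], TCP at [0.238, 0.496, 0.219] pointing down, gripper open.
Joint ranges: [-3.14, 3.14], [-0.91, 2.08], [0.19, 2.58], [-1.22, 4.36], [0.22, 2.71], [-3.12, 3.12]. Speed limits (rad/s): [2.57, 2.57, 3.14, 3.14, 3.14, 3.14].

## Interface

Orientations are given as [roll, pitch, yaw] about the fixed x, y, z axes, in that order (R = Rz(yaw) Ry(pitch) Rx(roll)).
In Python, from workcell import get_obs, viewer, order, r gives the robot as it stands. The module is installed in compiled form; this text tells all that it offers.
- The arm moves only by the tool play_rows, never from a script. Its argument "targets" is a list of rows, each a list of 3 entries, a list of its own where there are three numbers: the turn, a rotation vector about the tool's x, y, z in rad, then the shift along the tool's x, y, z in mm, then the gripper command: -1 is shut, 1 is fully open, values between are in proportion. A call has 1 to 8 rows; each row shifts and turns the commanded pose from where the row before left it, along the tool's axes as they then stand; what a row does not reach is not made up. A row lasts 1/10 s, in which the tool goes at most 50 mm and 8.59 degrees, less where a joint would pass 70% of its speed; a pose out of reach is approached as far as the arm can. A call with a gripper value outside its range is refused whole. The fingers move at their own pace and stop on an object; "newtons" is the grip in N (left out, the last holds). Time passes only in rows, so rows that do not move let the fingers close. It gives the time, the measured TCP pose, the force, the opening and the grip force at its end, in the units of the state.
- get_obs(): the state, without advancing time (a new reading comes with each control period).
- viewer.read_camera(name): name is "scene" or "top" or "wrist"; returns the picture (400x640x3 uint8, red, green, blue); there is no depth.
- viewer.camera_params(name): a dict with "camera_matrix" (3x3 intrinsics, pixels), "R" (3x3) and "t" (3): a world point X has camera coordinates R X + t. Camera axes: x right, y down, z forward; pixel columns grow to the right and rows downward; lengths in m; the calibration is good to about 2 mm. A picture is of the moment at which its call begins: read the wrist's pose just before it. camera_params takes no time and is no camera call; for the wrist camera it gives the pose at the moment of the call.
- order.job_done(): hands the job in; it is judged then, once.
The state is a dict: "time": time; "joint_pos": joint angles; "joint_vel": joint speeds; "tau": joint torques, N m; "tcp_pos": TCP position; "tool_rot": TCP orientation; "force": force on the tool from outside, world axes, zero at the start; "torque": the same for the moment, N m; "width": opening from 0.0 (shut) to 1.0 (fully open); "finger_force": force on a finger pad.
Only numpy, scipy, OpenCV 4.12 (cv2) and the standard library are available. Lean on these libraries where they do the work, as an engineer would, in place of code of your own. Each camera call takes 0.05 s, during which the arm holds its last target. There are 200 camera calls.

## Working session

There is one attempt and no reset: what is moved stays moved. The work goes in short steps, Python scripts to look and compute and a tool call to move; the robot and the scene stay as the last step left them, time stands still between calls to the robot, and variables do not carry over. Pictures are saved under pics/ and viewed, at most 12 in all, crops included, and the job is handed in when it is done.

Besides the shell and the picture viewer there is one more tool, called as name(argument=value, ...), one argument or row to a line, values as JSON. play_rows: Moves the arm, as the interface text tells. Its arguments: {"type":"object","properties":{"targets":{"type":"array","items":{"type":"array"}},"newtons":{"type":"number"}},"required":["targets"]}

```bash
mkdir -p pics
cat > h.py <<'E'
import numpy as np, cv2
from workcell import get_obs, viewer, order, r
def snap(n,f):
    p=viewer.camera_params(n); im=viewer.read_camera(n); cv2.imwrite(f'pics/{f}.png',im[:,:,::-1]); return im,p
def ray(p,u,v):
    K=np.array(p['camera_matrix']);R=np.array(p['R']);t=np.array(p['t'])
    return -R.T@t, R.T@np.linalg.solve(K,[u,v,1.])
def onz(p,u,v,z):
    c,d=ray(p,u,v); return c+d*(z-c[2])/d[2]
def proj(p,X):
    q=np.array(p['camera_matrix'])@(np.array(p['R'])@np.array(X)+np.array(p['t'])); return q[:2]/q[2]
E
python3 - <<'E'
from h import *
o=get_obs(); print(o['time'],o['tcp_pos'],o['tool_rot'],o['force'],o['width'],r.tcp_to_grasp)
a,p=snap('top','top0'); b,q=snap('scene','scene0')
for x in (p,q): c,d=ray(x,320,200); print(c,d, x['camera_matrix'])
E
```

```text
0.0 [0.23727854 0.49557692 0.21782928] [-3.13983500e+00 -3.74023365e-04  2.69479403e+00] [-0.50819941 -0.3120603  -0.10951627] 0.9983041304804029 -0.0188
[ 0.33752494 -0.08779069  1.42550685] [ 0.13725244  0.01524105 -0.99049092] [[454.33699268   0.         318.31237791]
 [  0.         454.33699268 194.83992597]
 [  0.           0.           1.        ]]
[1.02637138 0.55037018 0.62611994] [-0.53161424 -0.64243554 -0.55199964] [[388.04593563   0.         317.81912778]
 [  0.         388.04593563 198.8269443 ]
 [  0.           0.           1.        ]]
```

View pics/top0.png

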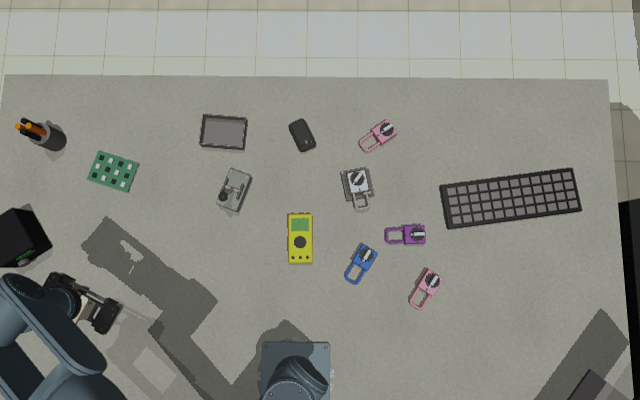

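View pics/scene0.png

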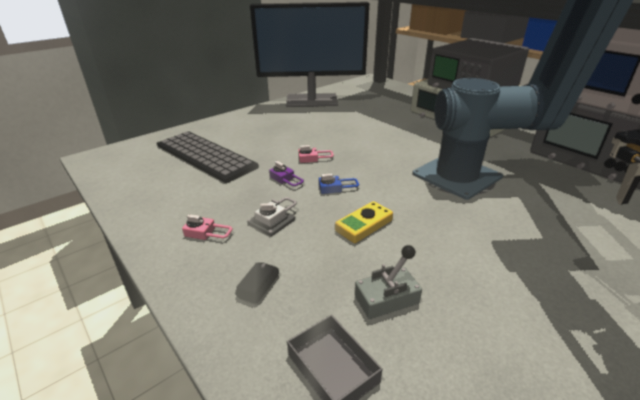

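The top view shows the lock candidates: silver on a dark hasp at (357,183), pink at (378,135) and (426,288), blue at (361,263), purple at (405,234). The silver one fits, because it is aluminium and lies in a hasp nest. The isolator is at (234,190), the meter at (300,238), the mouse at (302,135) and the tray at (223,132). In the scene view the ball is at (408,252). I'll confirm the lock and isolator in one enlarged crop.

Run:
```python
from h import *
a=cv2.imread('pics/top0.png')
c1=cv2.resize(a[160:220,325:390],None,fx=6,fy=6,interpolation=cv2.INTER_CUBIC)
c2=cv2.resize(a[160:220,205:265],None,fx=6,fy=6,interpolation=cv2.INTER_CUBIC)
cv2.imwrite('pics/crop0.png',np.hstack([c1,c2]))
p=viewer.camera_params('top');q=viewer.camera_params('scene')
print(onz(p,357,183,.04),onz(p,234,190,.045))
# ball: two rays
c,d=ray(p,224,197);e,f=ray(q,408,252)
A=np.stack([d,-f],1);s=np.linalg.lstsq(A,e-c,rcond=None)[0];print(c+d*s[0],e+f*s[1])
```

```text
[ 0.58407878 -0.18007371  0.04      ] [0.55648976 0.19947751 0.045     ]
[0.52404538 0.21299124 0.11663311] [0.52409039 0.21293431 0.11662644]
```

View pics/crop0.png

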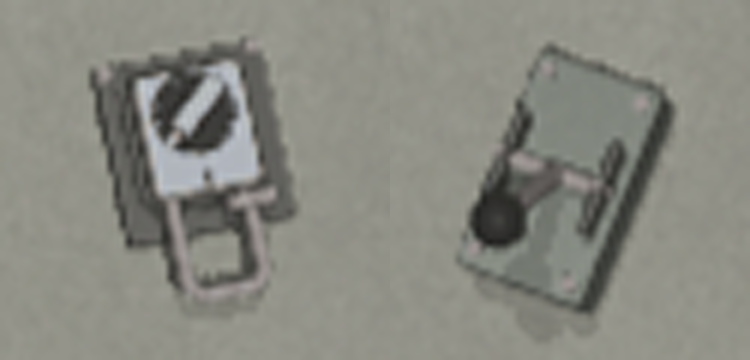

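The crop confirms it: the silver lock lies in the hasp, shackle towards the robot and staple on the right. The lever's ball leans to the lower left of the isolator.

```bash
cat >> h.py <<'E'
def tool():
    from scipy.spatial.transform import Rotation as Ro
    o=get_obs(); return Ro.from_euler('xyz',o['tool_rot']).as_matrix(),np.array(o['tcp_pos'])
def togo(target):
    R,t=tool(); return np.round(1000*R.T@(np.array(target)-t),1)
def turn(axis,sym=True): # turn about tool z to bring tool y along the axis (deg)
    R,_=tool(); v=R.T@np.array([axis[0],axis[1],0]); a=np.degrees(np.arctan2(-v[0],v[1]))
    return (a+90)%180-90 if sym else a
E
python3 - <<'E'
from h import *
p=viewer.camera_params('top')
px=lambda u,v:(205+(u-390)/6-.4,160+v/6-.4)
C=[onz(p,*px(*k),.045) for k in [(547,47),(660,90),(585,308),(462,255)]]
TL,TR,BR,BL=C; print(np.round(C,4))
print('centre',sum(C)/4, np.linalg.norm(TL-BL),np.linalg.norm(TR-BR),np.linalg.norm(TL-TR))
ax=(TL-BL+TR-BR);ax/=np.linalg.norm(ax);print('axis',ax, 'yaw',np.arctan2(ax[1],ax[0]))
ball=np.array([.524,.213,.1166]); m=sum(C)/4
print('off',(ball-m)[:2]@ax[:2],(ball-m)[:2]@np.array([-ax[1],ax[0]]))
print('togo ball', togo([*ball[:2],.2]),'turn',turn(ax), 'pivot', togo([*m[:2],.2]))
# lock corners
qx=lambda u,v:(325+u/6-.4,160+v/6-.4)
L=[onz(p,*qx(*k),.042) for k in [(133,75),(238,58),(262,185),(158,196)]]
print('lock',np.round(L,4),sum(L)/4)
E
```

```text
[[0.6274 0.2126 0.045 ]
 [0.6055 0.153  0.045 ]
 [0.4916 0.1871 0.045 ]
 [0.5181 0.2516 0.045 ]]
centre [0.56066401 0.20109217 0.045     ] 0.11606894056170555 0.11884220665550059 0.0635463776780243
axis [ 0.95040616 -0.31101146  0.        ] yaw -0.3162570874075493
off -0.038549173022143036 -8.565357235437169e-05
togo ball [-380.6 -131.    18. ] turn 82.52010476736493 pivot [-418.9 -125.9   18. ]
lock [[ 0.6176 -0.1482  0.042 ]
 [ 0.6272 -0.2023  0.042 ]
 [ 0.5609 -0.2146  0.042 ]
 [ 0.5545 -0.1614  0.042 ]] [ 0.59007896 -0.18162411  0.042     ]
```

play_rows(
  targets=[
    [[0,0,0],[-47,-16,0],1],
    [[0,0,0],[-47,-16,0],1],
    [[0,0,0],[-47,-16,0],1],
    [[0,0,0],[-47,-16,0],1],
    [[0,0,0],[-47,-16,0],1],
    [[0,0,0],[-47,-16,0],1],
    [[0,0,0],[-47,-16,0],1],
    [[0,0,0],[-47,-16,0],1],
  ],
  newtons=10,
)

```text
time: 0.9
tcp_pos: [0.5223, 0.2164, 0.2184]
tool_rot: [-3.141, -0.001, 2.695]
force: [0.9, -0.6, -0.2]
width: 1.0
finger_force: 0.0
```

play_rows(
  targets=[
    [[0,0,0.15],[0,0,0],1],
    [[0,0,0.15],[0,0,0],1],
    [[0,0,0.15],[0,0,0],1],
    [[0,0,0.15],[0,0,0],1],
    [[0,0,0.15],[0,0,0],1],
    [[0,0,0.15],[0,0,0],1],
    [[0,0,0.15],[0,0,0],1],
    [[0,0,0.15],[0,0,0],1],
  ],
)

```text
time: 1.7
tcp_pos: [0.5211, 0.2181, 0.2181]
tool_rot: [-3.14, 0.0, 1.489]
force: [0.6, 0.6, 1.0]
width: 0.999
finger_force: 0.0
```

play_rows(
  targets=[
    [[0,0,0.12],[0,0,0],1],
    [[0,0,0.12],[0,0,0],1],
    [[0,0,0],[0,0,0],1],
  ],
)

```text
time: 2.0
tcp_pos: [0.5211, 0.2181, 0.2182]
tool_rot: [-3.141, 0.0, 1.254]
force: [0.5, -0.0, -0.2]
width: 0.998
finger_force: 0.0
```

Run:
```python
from h import *
o=get_obs();print(o['time'],o['tcp_pos'],o['tool_rot'],o['joint_pos'])
im,p=snap('wrist','w1'); print(ray(p,320,200))
ax=np.array([.9504,-.311]);m=np.array([.5607,.2011])
print(turn(ax),togo([*(m-.032*ax),.2]),togo([*m,.2]),proj(p,[*m,.045]),proj(p,[*(m-.0385*ax),.119]))
```

```text
2.0 [0.52110863 0.21807522 0.21818046] [-3.14070847e+00  4.92520532e-04  1.25374610e+00] [1.98911639e-01 2.86286986e-01 1.49860056e+00 8.01138217e-06
 1.35771719e+00 5.15960385e-01]
(array([0.54734152, 0.29579062, 0.38408897]), array([-0.09094638, -0.27878169, -0.95603922]))
0.16050542308059335 [-3.8 10.9 18.2] [-3.9 42.9 18.2] [362.57924383 182.32681739] [324.54690068 205.49516285]
```

View pics/w1.png

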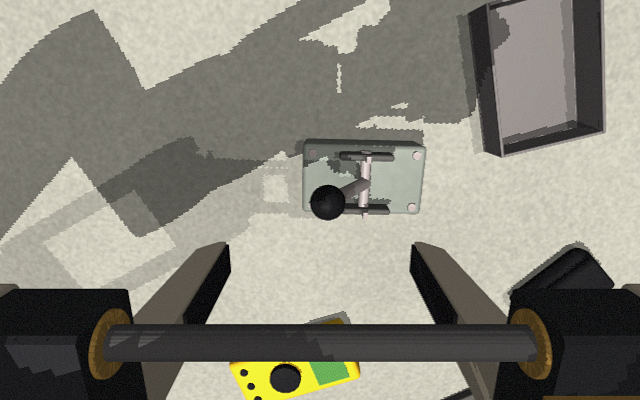

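The wrist view shows the isolator spanning (304–427, 140–214). The ball is at (327,202) against a predicted (324,205), so the fix is good to about 2 mm. Next I go down around the ball.

play_rows(
  targets=[
    [[0,0,0],[-4,11,0],1],
    [[0,0,0],[0,0,36],1],
    [[0,0,0],[0,0,36],1],
    [[0,0,0],[0,0,33],1],
    [[0,0,0],[0,0,0],1],
    [[0,0,0],[0,0,0],-1],
    [[0,0,0],[0,0,0],-1],
    [[0,0,0],[0,0,0],-1],
  ],
)

```text
time: 2.85
tcp_pos: [0.5322, 0.2111, 0.1158]
tool_rot: [3.138, -0.002, 1.255]
force: [-0.0, -0.4, 0.2]
width: 0.791
finger_force: 0.0
```

play_rows(
  targets=[
    [[0,0,0],[0,0,0],-1],
    [[0,0,0],[0,0,0],-1],
    [[0,0,0],[0,0,0],-1],
  ],
)

```text
time: 3.15
tcp_pos: [0.5308, 0.211, 0.1142]
tool_rot: [3.141, -0.0, 1.255]
force: [0.1, -0.3, 0.0]
width: 0.531
finger_force: 0.0
```

Run:
```python
from h import *
m=np.array([.5607,.2011]); print(togo([*m,.122]))
```

```text
[-0.1 31.5 -7.8]
```

play_rows(
  targets=[
    [[0,0,0],[0,0,0],-1],
    [[0,0,0],[0,0,0],-1],
    [[0,0,0],[0,0,0],-1],
    [[0,0,0],[0,8,-3],-1],
    [[0,0,0],[0,8,-3],-1],
    [[0,0,0],[0,8,-2],-1],
    [[0,0,0],[0,8,-1],-1],
    [[0,0,0],[0,0,0],-1],
  ],
)

```text
time: 3.95
tcp_pos: [0.5612, 0.2006, 0.1227]
tool_rot: [-3.141, 0.001, 1.255]
force: [-1.5, -1.8, 3.2]
width: 0.294
finger_force: 10.0
```

Run:
```python
from h import *
m=np.array([.5607,.2011]); print(togo([*m,.122]),get_obs()['force'])
im,p=snap('scene','s2'); 
cv2.imwrite('pics/s2c.png',cv2.resize(im[200:330,320:460,::-1],None,fx=4,fy=4))
```

```text
[ 0.3 -0.6  0.7] [-1.48538587 -1.76622339  3.23690897]
```

View pics/s2c.png

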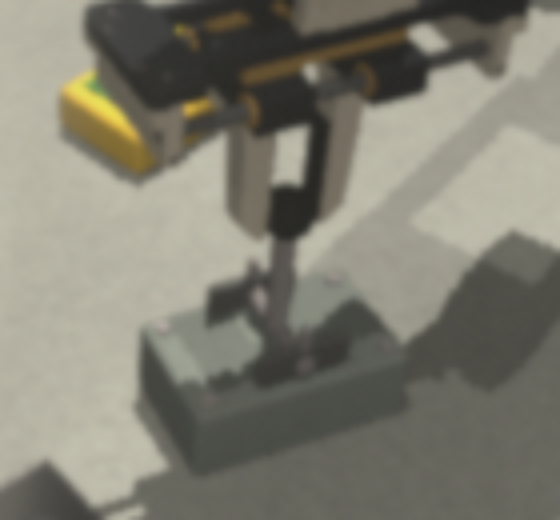

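The lever stands upright with the ball in the grip. I'll release it, rise, and travel to above the lock while turning for the dial.

play_rows(
  targets=[
    [[0,0,0],[0,0,0],1],
    [[0,0,0],[0,0,0],1],
    [[0,0,0],[0,0,0],1],
    [[0,0,0],[0,0,0],1],
    [[0,0,0],[0,0,-25],1],
    [[0,0,0],[0,0,-40],1],
    [[0,0,0],[0,0,-40],1],
    [[0,0,0],[0,0,0],1],
  ],
)

```text
time: 4.8
tcp_pos: [0.5643, 0.2017, 0.2342]
tool_rot: [3.131, -0.005, 1.255]
force: [1.0, 0.0, 0.4]
width: 0.929
finger_force: 0.0
```

play_rows(
  targets=[
    [[0,0,0],[-44,19,0],1],
    [[0,0,0],[-44,19,0],1],
    [[0,0,0],[-44,19,0],1],
    [[0,0,0],[-44,19,0],1],
    [[0,0,0],[-44,19,0],1],
    [[0,0,0],[-44,19,0],1],
    [[0,0,0],[-44,19,0],1],
    [[0,0,0],[-44,19,0],1],
  ],
)

```text
time: 5.6
tcp_pos: [0.5959, -0.1827, 0.2271]
tool_rot: [-3.141, -0.0, 1.255]
force: [0.2, 0.8, -0.5]
width: 1.005
finger_force: 0.0
```

play_rows(
  targets=[
    [[0,0,-0.15],[0,0,0],1],
    [[0,0,-0.15],[0,0,0],1],
    [[0,0,-0.15],[0,0,0],1],
    [[0,0,-0.15],[0,0,0],1],
    [[0,0,-0.15],[0,0,0],1],
    [[0,0,-0.15],[0,0,0],1],
    [[0,0,-0.15],[0,0,0],1],
    [[0,0,-0.15],[0,0,0],1],
  ],
)

```text
time: 6.4
tcp_pos: [0.5959, -0.1807, 0.2269]
tool_rot: [-3.141, -0.001, 2.461]
force: [-0.7, 0.1, -0.6]
width: 1.001
finger_force: 0.0
```

play_rows(
  targets=[
    [[0,0,0],[0,0,35],1],
    [[0,0,0],[0,0,35],1],
    [[0,0,0],[0,0,0],1],
  ],
)

```text
time: 6.7
tcp_pos: [0.5928, -0.1791, 0.1521]
tool_rot: [-3.139, -0.01, 2.455]
force: [-0.7, 0.5, -1.3]
width: 1.0
finger_force: 0.0
```

Run:
```python
from h import *
o=get_obs();print(o['time'],o['tcp_pos'],o['tool_rot'],o['joint_pos'])
im,p=snap('wrist','w3'); a,_=snap('top','top3')
cv2.imwrite('pics/w3j.png',np.vstack([im[60:340,60:600],cv2.resize(a[150:210,195:300],(540,309),interpolation=cv2.INTER_CUBIC)])[:,:,::-1])
c=np.array([.590,-.1816]);print(proj(p,[*c,.042]),proj(p,[.598,-.180,.06]))
```

```text
6.7 [ 0.5927664  -0.17913099  0.15208455] [-3.13937085 -0.01020971  2.45473929] [-4.73361675e-01  4.36214118e-01  1.44427517e+00 -8.61476368e-06
  1.27155202e+00 -1.35731339e+00]
[315.54559391 196.83433148] [323.4408564  209.73186365]
```

View pics/w3j.png

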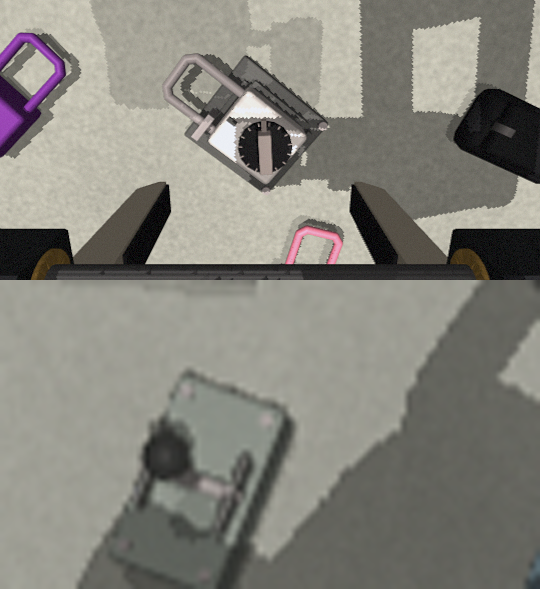

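The wrist view shows the dial centre at (325,207), where predicted, with its pointer upwards and the shackle to the upper left. That is about 48° anticlockwise to go, so 2 notches. In the top view the ball is now near (227.7,184), and I'll check the lever angle by calculation.

Run:
```python
from h import *
m=np.array([.5607,.2011]);ax=np.array([.9504,-.311]);p=viewer.camera_params('top')
a=cv2.imread('pics/top3.png')
sub=a[165:205,210:250].max(2)<45
n,l,s,ce=cv2.connectedComponentsWithStats(sub.astype(np.uint8)); i=1+s[1:,4].argmax(); u=ce[i]+[210,165]
print('ball px',u,s[i],[ (th,proj(p,[*(m+.075*np.sin(th)*ax),.055+.075*np.cos(th)]).round(1)) for th in (-.2,-.1,0,.1,.2)])
w=viewer.camera_params('wrist'); im=cv2.imread('pics/w3.png')
hsv=cv2.cvtColor(im,cv2.COLOR_BGR2HSV)
c=im[180:240,295:355]
for y in range(182,240,4): print(y,' '.join('%3d'%v for v in im[y,296:356:3].mean(1)))
# body white corners
mk=((im.min(2)>215)&(hsv[:,:,1]<20)).astype(np.uint8);mk[:, :240]=0;mk[:,400:]=0;mk[:130]=0;mk[270:]=0
print(mk.sum(),cv2.minAreaRect(np.argwhere(mk)[:,::-1].astype(np.float32)))
```

```text
ball px [223. 184.] [13 18  1  3  3] [(-0.2, array([225.9, 188.8])), (-0.1, array([226.8, 186.3])), (0, array([227.6, 183.9])), (0.1, array([228.6, 181.5])), (0.2, array([229.6, 179.2]))]
182  32 119 176 168 127 122 108  32   7 110  65  42   0  93 117 115 107 110  85  78
186 173 167 170 117  80  17  37  13  36 108  71  63  19  28  44  24 121 112 112 103
190 185 166 167  16  56  57  34  12  37 109  90  63  31  29  33  26   0 190 172 146
194 173 170  30  29  31  30  31  28  79  76  79  83  24  30  33  36  34  96 229 206
198 188 101  39  39  30  37  28  24 155 158 157 162  18  33  37  32  30  37 151 177
202 165  67  31  26  29  35  32  11 156 153 158 166  24  37  35  24  28  28  12 179
206 168  98  50  31  28  27  31  16 156 154 156 160  25  30  30  28  29  32  41 206
210 165  19  30  29  34  38  31   4 157 156 157 158  31  26  28  33  31  36  40 241
214 162 107  25  28  30  21  34   9 155 156 155 160  50  34  28  35  31 119 149 137
218 166 165  17  24  35  34  28  21 152 155 158 160  59  30  37  27  29  36  75  67
222 162 159 174  22  41  27  28  25 153 156 159 159  81  40  32  30 114  55  61  61
226 108  95 134 171  27  29  32  27 144 155 157 154  84  36  29  32  63  62  52 107
230 101 101 106 101 144 174  59  58 130 156 155 154  88  55 142  61  65  66 109 105
234 183  99 100 102 108 111 151 172 144 152 154 153 151 126  57  66  72 109 110 110
238 190 184 157 105 101  69  59 124 163 172 168 155 104  59  60  95 111 100 103 108
1263 ((316.2682800292969, 198.9146270751953), (74.0263671875, 63.56272888183594), 38.65980911254883)
```

Run:
```python
from h import *
w=viewer.camera_params('wrist'); g=cv2.imread('pics/w3.png').astype(float).mean(2)
print(get_obs()['time'],get_obs()['tcp_pos'],get_obs()['tool_rot'])
L=[];Rr=[];rows=range(198,226)
for y in rows:
    k=[x for x in range(312,345) if g[y,x]>140]; L.append(k[0]);Rr.append(k[-1]+1)
print(L,Rr)
col=g[180:250,322:329].mean(1);print(col.round())
lf=np.polyfit(rows,L,1);rf=np.polyfit(rows,Rr,1)
mid=(lf+rf)/2
A=onz(w,np.polyval(mid,198),198,.063);B=onz(w,np.polyval(mid,224),224,.063)
d=A-B;print('pointer dir angle',np.arctan2(d[1],d[0]), 'want',.195+np.pi)
for v in(196,236): print(v,onz(w,np.polyval(mid,v),v,.063))
c=np.array([np.cos(.195),np.sin(.195)])
t=np.array([-np.sin(.195),np.cos(.195)]); O=np.array([.590,-.1816])
# shackle bow in wrist image: predicted
for n,X in dict(bow=[*(O-.084*c),.027],dial=[*(O+.008*c),.063],c1=[*(O+.032*c+.028*t),.042],c2=[*(O-.032*c+.028*t),.042],c3=[*(O-.032*c-.028*t),.042],c4=[*(O+.032*c-.028*t),.042]).items(): print(n,proj(w,X).round(1))
im=cv2.imread('pics/w3.png')[90:270,200:410]; cv2.imwrite('pics/w3c.png',cv2.resize(im,None,fx=3.5,fy=3.3,interpolation=cv2.INTER_CUBIC)[:600])
```

```text
6.8 [ 0.59579944 -0.18069476  0.15735347] [-3.14121113e+00 -1.68190396e-03  2.45474826e+00]
[319, 319, 319, 319, 319, 319, 319, 319, 319, 319, 319, 320, 320, 320, 320, 320, 320, 320, 320, 320, 320, 320, 320, 320, 320, 320, 320, 320] [331, 331, 331, 331, 331, 331, 331, 331, 331, 331, 331, 331, 331, 331, 331, 331, 331, 331, 331, 331, 331, 331, 332, 332, 344, 345, 332, 332]
[ 93.  79.  80.  86.  87.  91.  86.  83.  86.  87.  92. 101.  83.  77.
  78.  98. 150. 160. 158. 156. 157. 157. 158. 156. 157. 158. 156. 157.
 158. 157. 157. 156. 157. 157. 156. 156. 158. 155. 157. 157. 156. 157.
 157. 156. 155. 156. 156. 155. 156. 155. 155. 155. 155. 154. 150. 165.
 169. 169. 169. 168. 164. 156. 141. 102.  64.  55.  52.  71. 103. 110.]
pointer dir angle 2.5710573421242726 want 3.336592653589793
196 [ 0.59404601 -0.17498983  0.063     ]
236 [ 0.62207258 -0.19297515  0.063     ]
bow [235.4 122.5]
dial [322.  203.7]
c1 [366.1 188.6]
c2 [305.4 138.8]
c3 [262.9 191.6]
c4 [322.7 237.2]
```

View pics/w3c.png

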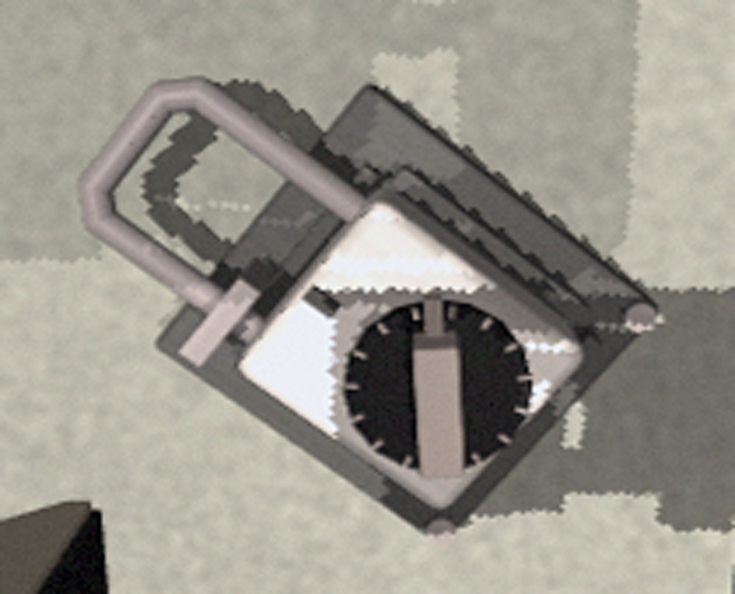

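The enlarged view is clear: the dial pointer stands about 48° clockwise of the index ridge at crop (322,300), and the staple is at (218,322). The arm was still settling, so I'll retake now with matching camera parameters.

Run:
```python
from h import *
im,w=snap('wrist','w4'); print(get_obs()['tcp_pos'])
a=cv2.imread('pics/w3.png');b=cv2.imread('pics/w4.png')
P={'top':(382,200),'right':(580,350),'bot':(440,505),'left':(243,360),'dialc':(438,385),'stapA':(250,288),'stapB':(190,357),'bowA':(165,92),'bowB':(92,195),'ridge':(322,300)}
Z=dict(dialc=.047,stapA=.04,stapB=.04,bowA=.031,bowB=.031,ridge=.043)
W={}
for k,(x,y) in P.items():
    u,v=200+x/3.5-.4,90+y/3.3-.4; i,j=int(round(u)),int(round(v))
    t=a[j-9:j+10,i-9:i+10]; s=b[j-30:j+31,i-30:i+31]
    m=cv2.matchTemplate(s,t,cv2.TM_CCOEFF_NORMED);_,sc,_,(mx,my)=cv2.minMaxLoc(m)
    u+=mx-21;v+=my-21; W[k]=onz(w,u,v,Z.get(k,.042)); print(k,round(u,1),round(v,1),round(sc,2),W[k][:2].round(4))
e=W['right']-W['top']+W['bot']-W['left']; f=W['top']-W['left']+W['right']-W['bot']
print('sizes',np.linalg.norm(e)/2,np.linalg.norm(f)/2,'yaw',np.arctan2(e[1],e[0]),np.arctan2(f[1],f[0])-np.pi/2)
print('centre',(W['top']+W['right']+W['bot']+W['left'])/4,'bow',(W['bowA']+W['bowB'])/2,'stap',(W['stapA']+W['stapB'])/2)
g=b.astype(float).mean(2);E=[]
r0=int(np.round(207+0));rows=range(200,226);lf=[];rf=[]
for y in rows:
    k=[x for x in range(310,340) if g[y,x]>140]; lf.append(k[0]);rf.append(k[-1]+1)
md=(np.polyfit(rows,lf,1)+np.polyfit(rows,rf,1))/2
A=onz(w,np.polyval(md,200),200,.063);B=onz(w,np.polyval(md,225),225,.063);d=A-B;print('pointer',np.arctan2(d[1],d[0]),lf[0],rf[0],A)
```

```text
[ 0.59676238 -0.18113648  0.15877023]
top 307.7 144.2 0.99 [ 0.5576 -0.1616]
right 363.3 189.7 0.91 [ 0.6153 -0.1502]
bot 324.3 235.6 0.96 [ 0.6265 -0.2009]
left 269.0 191.7 0.98 [ 0.5673 -0.2114]
dialc 323.7 203.3 0.99 [ 0.6024 -0.1819]
stapA 270.0 170.9 0.97 [ 0.5549 -0.1996]
stapB 253.9 190.8 0.95 [ 0.5589 -0.2212]
bowA 246.7 111.5 0.97 [ 0.5074 -0.1839]
bowB 225.9 142.7 0.98 [ 0.5148 -0.2142]
ridge 290.6 174.5 0.86 [ 0.5675 -0.188 ]
sizes 0.059481291155643025 0.051298929478514 yaw 0.18547272866054618 0.20556927146866388
centre [ 0.5916655  -0.18104779  0.042     ] bow [ 0.51111463 -0.19904495  0.031     ] stap [ 0.55690563 -0.21041886  0.04      ]
pointer 2.459710301427915 318 330 [ 0.59668817 -0.17682194  0.063     ]
```

play_rows(
  targets=[
    [[0,0,0],[-3,3,0],-0.2],
    [[0,0,-0.04],[0,0,0],-0.2],
    [[0,0,0],[0,0,25],-0.2],
    [[0,0,0],[0,0,25],-0.2],
    [[0,0,0],[0,0,20],-0.2],
    [[0,0,0],[0,0,15],-0.2],
    [[0,0,0],[0,0,0],-0.2],
    [[0,0,0],[0,0,0],-0.2],
  ],
  newtons=25,
)

```text
time: 7.65
tcp_pos: [0.6014, -0.1808, 0.0741]
tool_rot: [3.141, 0.002, 2.495]
force: [-0.9, -0.5, -1.0]
width: 0.409
finger_force: 0.0
```

Run:
```python
from h import *
print(togo([.601,-.181,.051]),get_obs()['tool_rot'],get_obs()['width'])
```

```text
[ 0.3 -0.4 23.1] [3.14118285e+00 2.07557884e-03 2.49485196e+00] 0.4089889127235518
```

play_rows(
  targets=[
    [[0,0,0],[0,0,13],-0.2],
    [[0,0,0],[0,0,9],-0.4],
    [[0,0,0],[0,0,0],-0.6],
    [[0,0,0],[0,0,0],-1],
    [[0,0,0],[0,0,0],-1],
    [[0,0,0],[0,0,0],-1],
    [[0,0,0],[0,0,0],-1],
    [[0,0,0],[0,0,0],-1],
  ],
)

```text
time: 8.45
tcp_pos: [0.6005, -0.1806, 0.0509]
tool_rot: [-3.142, 0.001, 2.495]
force: [1.0, -0.8, -1.0]
width: 0.106
finger_force: 25.0
```

Run:
```python
from h import *
o=get_obs();print(o['time'],o['force'],o['torque'])
im,w=snap('wrist','w5'); cv2.imwrite('pics/w5c.png',cv2.resize(im[100:270,220:410,::-1],None,fx=3,fy=3))
```

```text
8.45 [ 0.99319522 -0.83768027 -1.02932564] [-0.12163086  0.02775522 -0.03284835]
```

View pics/w5c.png

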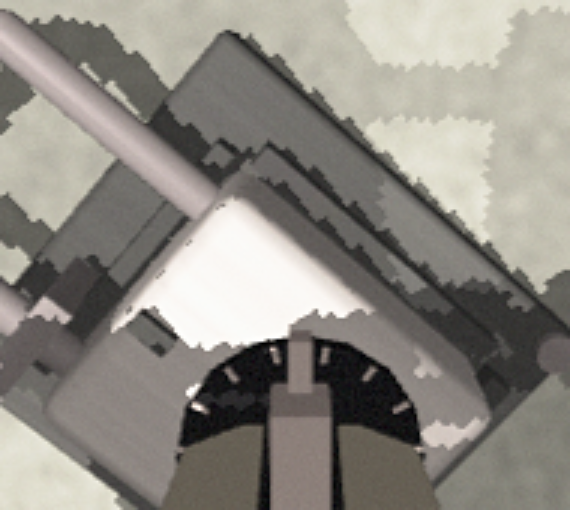

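The bar is gripped at 10 mm width, centred, with low force. Now I turn it anticlockwise, notch by notch.

play_rows(
  targets=[
    [[0,0,-0.14],[0,0,0],-1],
    [[0,0,-0.14],[0,0,0],-1],
    [[0,0,-0.14],[0,0,0],-1],
    [[0,0,0],[0,0,0],-1],
    [[0,0,-0.14],[0,0,0],-1],
    [[0,0,-0.14],[0,0,0],-1],
    [[0,0,-0.14],[0,0,0],-1],
    [[0,0,0],[0,0,0],-1],
  ],
)

```text
time: 9.3
tcp_pos: [0.6004, -0.1802, 0.0509]
tool_rot: [3.142, 0.0, -2.95]
force: [-0.3, 0.1, 0.8]
width: 0.106
finger_force: 25.0
```

Run:
```python
from h import *
o=get_obs();print(o['time'],o['force'],o['torque'],o['joint_pos'])
```

```text
9.3 [-0.28837172  0.063806    0.80806034] [ 0.1828503  -0.00195603  0.03616486] [-4.69371949e-01  5.41986822e-01  1.54270661e+00  1.61995937e-04
  1.05675278e+00 -2.23145915e+00]
```

play_rows(
  targets=[
    [[0,0,0],[0,0,0],0],
    [[0,0,0],[0,0,0],0],
    [[0,0,0],[0,0,0],0],
    [[0,0,0],[0,0,-25],-0.2],
    [[0,0,0],[0,0,-40],-0.2],
    [[0,0,0],[0,0,-35],-0.2],
    [[0,0,0],[0,0,0],-0.2],
    [[0,0,0],[0,0,0],-0.2],
  ],
)

```text
time: 10.1
tcp_pos: [0.6008, -0.1807, 0.1516]
tool_rot: [-3.14, 0.002, -2.95]
force: [-0.0, -0.4, -0.3]
width: 0.401
finger_force: 0.0
```

Run:
```python
from h import *
o=get_obs();print(o['time'],o['tcp_pos'],o['tool_rot'])
im,w=snap('wrist','w6'); b=im[60:300,170:450,::-1]
cv2.imwrite('pics/w6c.png',cv2.resize(b,None,fx=2.5,fy=2.5,interpolation=cv2.INTER_CUBIC))
np.savez('w6.npz',**{k:np.array(v) for k,v in w.items()})
c=np.array([np.cos(.195),np.sin(.195)]); O=np.array([.591,-.1812]); B=O-.084*c
print('bow px',proj(w,[*B,.031]),(proj(w,[*B,.031])-[170,60])*2.5,'dial',(proj(w,[*(O+.008*c),.063])-[170,60])*2.5)
```

```text
10.1 [ 0.60077849 -0.18074315  0.15156837] [-3.14017112e+00  1.67705860e-03 -2.94962590e+00]
bow px [322.28571396  74.56357062] [380.7142849   36.40892655] dial [381.68833183 355.39182086]
```

View pics/w6c.png

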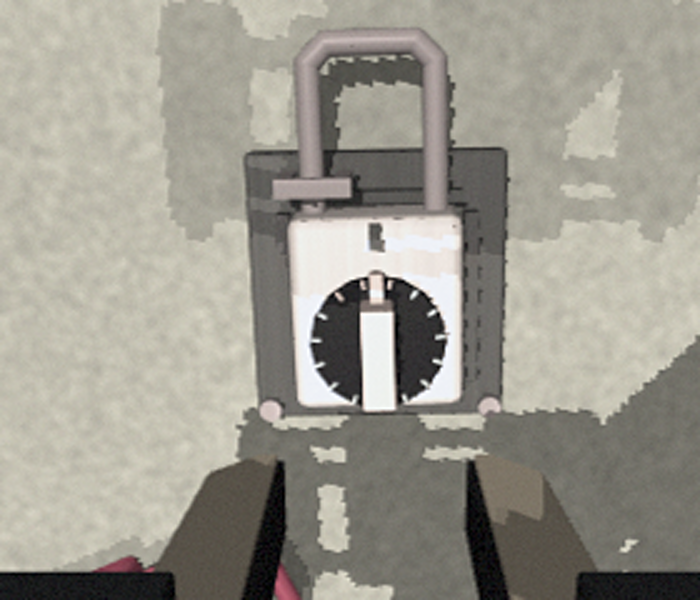

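The pointer at crop (376,285) faces the index ridge at (376,237), and the bow is at (372,42). Next I go to the bow with the tool turned a quarter turn, so one finger goes inside the loop.

play_rows(
  targets=[
    [[0,0,0],[46,0,0],-0.2],
    [[0,0,0],[46,-1,0],-0.2],
    [[0,0,0.15],[0,0,0],-0.2],
    [[0,0,0.15],[0,0,0],-0.2],
    [[0,0,0.15],[0,0,0],-0.2],
    [[0,0,0.15],[0,0,0],-0.2],
    [[0,0,0.15],[0,0,0],-0.2],
    [[0,0,0.15],[0,0,0],-0.3],
  ],
)

```text
time: 10.95
tcp_pos: [0.5091, -0.1985, 0.1486]
tool_rot: [-3.141, -0.004, 2.428]
force: [-0.2, -0.1, 0.2]
width: 0.367
finger_force: 0.0
```

play_rows(
  targets=[
    [[0,0,0.15],[0,0,0],-0.3],
    [[0,0,0.15],[0,0,0],-0.3],
    [[0,0,0.15],[0,0,0],-0.3],
    [[0,0,0.15],[0,0,0],-0.3],
    [[0,0,0.07],[0,0,30],-0.3],
    [[0,0,0],[0,0,30],-0.3],
    [[0,0,0],[0,0,0],-0.3],
    [[0,0,0],[0,0,0],-0.3],
  ],
)

```text
time: 11.75
tcp_pos: [0.5092, -0.1985, 0.0895]
tool_rot: [-3.139, -0.003, 1.765]
force: [-0.4, -0.3, 0.5]
width: 0.349
finger_force: 0.0
```

Run:
```python
from h import *
w=dict(np.load('w6.npz')); B=onz(w,318.8,76.8,.031); print(B)
o=get_obs();print(o['time'],o['tcp_pos'],o['tool_rot'],o['width'],togo([*B[:2],.014]),togo([.5105,-.1992,.014]))
im,w=snap('wrist','w7')
for X in ([*B[:2],.031],[.5105,-.1992,.031]): print(proj(w,X))
cv2.imwrite('pics/w7c.png',cv2.resize(im[60:330,120:520,::-1],None,fx=2,fy=2,interpolation=cv2.INTER_CUBIC))
```

```text
[ 0.51067982 -0.19978318  0.031     ]
11.75 [ 0.50923284 -0.19846941  0.08949528] [-3.13888127e+00 -2.61535543e-03  1.76459360e+00] 0.34937340461335953 [-1.8  1.4 75.5] [-1.2  1.3 75.5]
[320.91159767 220.58758084]
[320.81651173 219.74233473]
```

View pics/w7c.png

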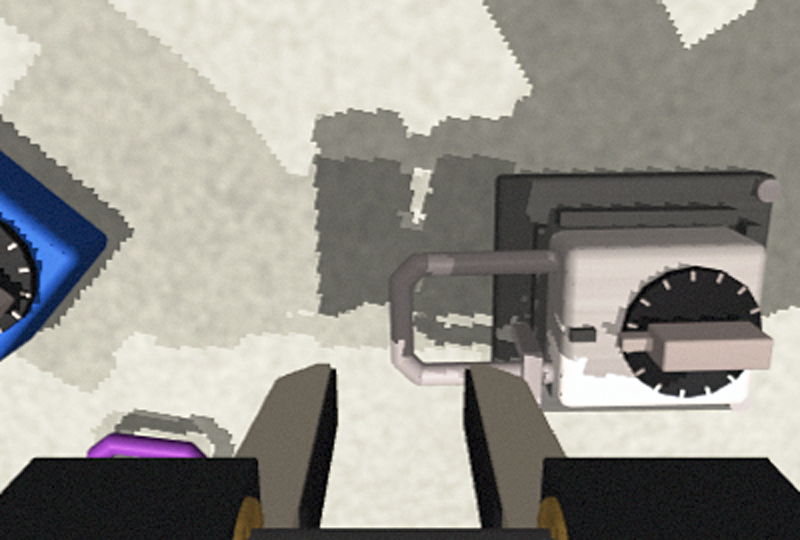

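The bow is at (321,219), exactly as predicted. The pointer is on the ridge, and the loop is free for the right finger. Now descend.

play_rows(
  targets=[
    [[0,0,0],[-1.5,0.5,10],-0.35],
    [[0,0,0],[0,0,22],-0.35],
    [[0,0,0],[0,0,20],-0.35],
    [[0,0,0],[0,0,15],-0.35],
    [[0,0,0],[0,0,8],-0.35],
    [[0,0,0],[0,0,0],-0.35],
    [[0,0,0],[0,0,0],-1],
    [[0,0,0],[0,0,0],-1],
  ],
  newtons=30,
)

```text
time: 12.6
tcp_pos: [0.5118, -0.2009, 0.0166]
tool_rot: [3.14, 0.001, 1.765]
force: [-0.3, -0.3, 0.6]
width: 0.2
finger_force: 0.0
```

play_rows(
  targets=[
    [[0,0,0],[0,0,0],-1],
    [[0,0,0],[0,0,0],-1],
    [[0,0,0],[0,0,0],-1],
  ],
)

```text
time: 12.9
tcp_pos: [0.5109, -0.2006, 0.0161]
tool_rot: [-3.141, 0.0, 1.765]
force: [-3.0, -0.4, 2.2]
width: 0.077
finger_force: 30.0
```

Gripped (about 8 mm wide). Now I pull along the lock's -x.

play_rows(
  targets=[
    [[0,0,0],[0,-5,0],-1],
    [[0,0,0],[0,-5,0],-1],
    [[0,0,0],[0,-5,0],-1],
    [[0,0,0],[0,-5,0],-1],
    [[0,0,0],[0,-4,0],-1],
    [[0,0,0],[0,-4,0],-1],
    [[0,0,0],[0,-1,0],-1],
    [[0,0,0],[0,0,0],-1],
  ],
)

```text
time: 13.7
tcp_pos: [0.4821, -0.2062, 0.0156]
tool_rot: [-3.141, -0.0, 1.765]
force: [1.6, -0.6, 1.6]
width: 0.07
finger_force: 30.0
```

play_rows(
  targets=[
    [[0,0,0],[0,0,0],-1],
    [[0,0,0],[0,0,0],-0.35],
    [[0,0,0],[0,0,0],-0.35],
    [[0,0,0],[0,0,0],-0.35],
    [[0,0,0],[0,0,-20],-0.35],
    [[0,0,0],[0,0,-45],1],
    [[0,0,0],[0,0,-45],1],
    [[0,0,0],[0,0,-25],1],
  ],
)

```text
time: 14.5
tcp_pos: [0.4836, -0.2067, 0.1541]
tool_rot: [3.139, 0.003, 1.765]
force: [0.6, -0.6, -0.1]
width: 0.536
finger_force: 0.0
```

play_rows(
  targets=[
    [[0,0,0],[1,37,0],1],
    [[0,0,0],[1,37,0],1],
    [[0,0,0],[1,37,0],1],
    [[0,0,0.15],[0,0,0],1],
    [[0,0,0.15],[0,0,0],1],
    [[0,0,0.15],[0,0,0],1],
    [[0,0,0.15],[0,0,0],1],
    [[0,0,0.15],[0,0,0],1],
  ],
)

```text
time: 15.3
tcp_pos: [0.5906, -0.1814, 0.1502]
tool_rot: [-3.14, 0.0, 1.009]
force: [-0.1, 0.0, -0.2]
width: 1.0
finger_force: 0.0
```

play_rows(
  targets=[
    [[0,0,0.15],[0,0,0],1],
    [[0,0,0.15],[0,0,0],1],
    [[0,0,0.15],[0,0,0],1],
    [[0,0,0.15],[0,0,0],1],
    [[0,0,0.15],[0,0,0],1],
    [[0,0,0.07],[0,0,0],1],
    [[0,0,0],[0,0,0],1],
    [[0,0,0],[0,0,0],1],
  ],
)

```text
time: 16.1
tcp_pos: [0.5907, -0.1815, 0.1504]
tool_rot: [-3.141, 0.001, 0.197]
force: [0.3, -0.7, -0.3]
width: 0.996
finger_force: 0.0
```

Run:
```python
from h import *
o=get_obs();print(o['time'],o['tcp_pos'],o['tool_rot'],o['width'],togo([.590,-.1815,.023]))
im,w=snap('wrist','w8'); t,p=snap('top','top8')
c=np.array([np.cos(.195),np.sin(.195)]);s=np.array([-c[1],c[0]]); O=np.array([.590,-.1815])
pts=[[*(O+a*c+b*s),.042] for a,b in((.032,.028),(.032,-.028),(-.032,-.028),(-.032,.028))]+[[*(O-.112*c),.031]]
im=im.copy()
for X in pts: u=proj(w,X); print(u.round()); cv2.circle(im,tuple(int(k) for k in u),2,(255,0,0),-1)
cv2.imwrite('pics/w8c.png',np.hstack([im[:,120:520],cv2.resize(t[155:225,305:395],(400,400))])[:,:,::-1])
```

```text
16.1 [ 0.59069973 -0.18153655  0.15036897] [-3.14115870e+00  5.79261235e-04  1.96959761e-01] 0.9964798325710448 [-6.000e-01 -1.000e-01  1.274e+02]
[283. 160.]
[355. 160.]
[353. 236.]
[286. 236.]
[319. 311.]
```

View pics/w8c.png

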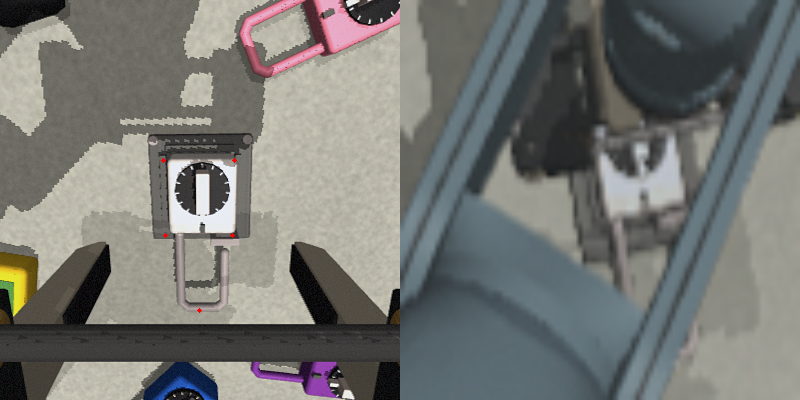

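Run:
```python
from h import *
im,w=snap('wrist','w9'); g=im.astype(float).mean(2); print(get_obs()['tcp_pos'])
print('bow col profile rows 296..316',g[296:317,312:332].mean(1).round())
w6=dict(np.load('w6.npz')); g6=cv2.imread('pics/w6.png').astype(float).mean(2)
print('w6 bow rows 64..90',g6[64:91,308:330].mean(1).round())
print('ridge/body rows',g[228:245,300:310].mean(1).round(),'w6 body',g6[135:155,300:312].mean(1).round(), 'body far',g[148:166,300:345].mean(1).round())
```

```text
[ 0.59083587 -0.18162959  0.15055282]
bow col profile rows 296..316 [159. 157. 156. 157. 159. 157. 108.  56.  78. 104. 125. 146. 167. 159.
 149. 142. 155. 156. 158. 158. 157.]
w6 bow rows 64..90 [165. 165. 165. 165. 164. 163. 158. 135. 148. 157. 165. 190. 177. 156.
 143. 131. 108.  80. 119. 135. 101.  79.  81.  81.  81.  81.  81.]
ridge/body rows [233. 234. 234. 228. 219. 156. 116. 120. 112. 114. 120. 154. 152. 150.
 148. 148. 144.] w6 body [146. 148. 148. 147.  77.  39.  43.  59.  99. 119. 124. 129. 175. 213.
 226. 230. 234. 236. 236. 236.] body far [ 69.  55.  55.  48.  50.  64.  89.  89.  90.  92.  98. 140. 177. 186.
 179. 152. 128. 128.]
```

Run:
```python
from h import *
w=viewer.camera_params('wrist');w6=dict(np.load('w6.npz'))
c=np.array([np.cos(.195),np.sin(.195)])
for n,p,b,s in(('w6',w6,147.5,76.3),('w9',w,232.7,306.8)):
    B=onz(p,320,b,.041)[:2]@c; S=onz(p,320,s,.027)[:2]@c; print(n,B,S,B-S)
```

```text
w6 0.5148386786841417 0.4617796934090472 0.053058985275094506
w9 0.5142466046065557 0.4334506050397847 0.08079599956677097
```

The shackle is 28 mm out: the body-to-bow distance grew from 53 to 81 mm, and the body has not moved. Now grip the body above the rails.

play_rows(
  targets=[
    [[0,0,0],[0,1,25],1],
    [[0,0,0],[0,0,30],1],
    [[0,0,0],[0,0,30],1],
    [[0,0,0],[0,0,22],1],
    [[0,0,0],[0,0,13],1],
    [[0,0,0],[0,0,6],1],
    [[0,0,0],[0,0,0],1],
    [[0,0,0],[0,0,0],1],
  ],
  newtons=45,
)

```text
time: 17.05
tcp_pos: [0.5919, -0.1831, 0.0257]
tool_rot: [3.14, -0.001, 0.195]
force: [0.5, -0.1, -0.2]
width: 1.004
finger_force: 0.0
```

play_rows(
  targets=[
    [[0,0,0],[0,0,0],-1],
    [[0,0,0],[0,0,0],-1],
    [[0,0,0],[0,0,0],-1],
    [[0,0,0],[0,0,0],-1],
    [[0,0,0],[0,0,0],-1],
    [[0,0,0],[0,0,0],-1],
    [[0,0,0],[0,0,0],-1],
    [[0,0,0],[0,0,0],-1],
  ],
)

```text
time: 17.85
tcp_pos: [0.5912, -0.1828, 0.0248]
tool_rot: [3.141, -0.0, 0.195]
force: [-0.7, -0.7, 1.0]
width: 0.598
finger_force: 45.0
```

Gripped at 56 mm. Now lift slowly, straight up at first.

play_rows(
  targets=[
    [[0,0,0],[0,0,-4],-1],
    [[0,0,0],[0,0,-6],-1],
    [[0,0,0],[0,0,-8],-1],
    [[0,0,0],[0,0,-12],-1],
    [[0,0,0],[0,0,-20],-1],
    [[0,0,0],[0,0,-25],-1],
    [[0,0,0],[0,0,-25],-1],
    [[0,0,0],[0,0,-25],-1],
  ],
)

```text
time: 18.65
tcp_pos: [0.5908, -0.1826, 0.1516]
tool_rot: [3.141, 0.0, 0.195]
force: [0.3, -0.7, -3.9]
width: 0.596
finger_force: 45.0
```

play_rows(
  targets=[
    [[0,0,0],[0,0,-20],-1],
    [[0,0,0],[0,0,-10],-1],
    [[0,0,0],[0,0,0],-1],
    [[0,0,0],[0,0,0],-1],
    [[0,0,0],[0,0,0],-1],
    [[0,0,0],[0,0,0],-1],
    [[0,0,0],[0,0,0],-1],
    [[0,0,0],[0,0,0],-1],
  ],
)

```text
time: 19.45
tcp_pos: [0.591, -0.1826, 0.1791]
tool_rot: [-3.141, 0.001, 0.195]
force: [-0.4, 0.4, -4.6]
width: 0.603
finger_force: 45.0
```

Run:
```python
from h import *
o=get_obs();print(o['time'],o['tcp_pos'],o['tool_rot'],o['width'],o['force'],o['joint_vel'].round(4) if hasattr(o['joint_vel'],'round') else o['joint_vel'])
s,_=snap('scene','s10'); cv2.imwrite('pics/s10c.png',cv2.resize(s[100:320,180:460,::-1],None,fx=2.7,fy=2.7))
```

```text
19.45 [ 0.59095757 -0.18256599  0.17911175] [-3.14098221e+00  6.75188391e-04  1.94749940e-01] 0.6029749016264875 [-0.43597645  0.35188714 -4.59851932] [ 0.0009 -0.0054 -0.0005  0.0013 -0.     -0.0007]
```

View pics/s10c.png

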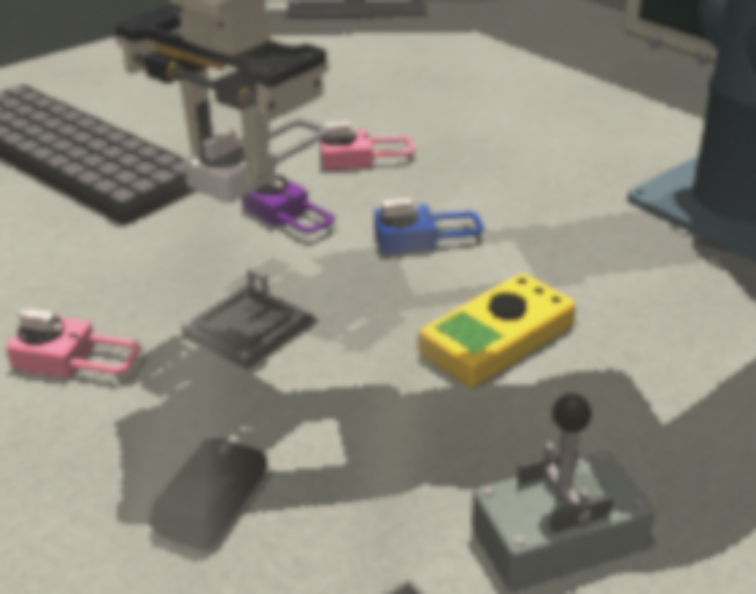

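The open padlock hangs level in the gripper with its underside about 166 mm above the bench. The hasp is empty, the lever is upright, and the mouse and meter look undisturbed (the tray is outside this crop). Handing in.

```bash
python3 -c "
from h import *
print(order.job_done())"
```

```text
the job is handed in; nothing more can be done
None
```

The job is handed in, with no verdict shown: the lever is upright, the dial is in its opening notch, the shackle is about 28 mm out, and the open padlock is held dial up about 16 cm above the bench.

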